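Push the loaded tray into the corner of the ledge

TASK

Clear the granite worktop for cooking: push the low plastic tray, with the two jars and the shaker standing in it, along the stone into the inside corner of the raised tiled ledge, so that its long far side is flush against the ledge's long face and its left end is flush against the ledge's short return. Slide it with the fingers and never lift or tip it; do not touch the jars or the shaker and keep them standing in the tray, leave the other things on the worktop and the ledge where they are, and finish with the hand clear.

Things in the scene. Friction and masses are not known exactly. Their poses are not given: they have to be found in the camera images.
- tray: Low open tray of red plastic, loose, 170 mm (x) by 260 mm (y) over the lip, 35 mm high. The lip, 29 to 35 mm up, stands 6 mm out from the sides; floor 4 mm thick. About 0.8 kg loaded. Origin: centre of the underside, at worktop height. x points away from the robot, y left; turned up to 0.36 rad at first. When home its origin is at x -85, y -130 mm in the ledge's frame, axes parallel.
- ledge: Raised L-shaped ledge, fixed and rigid, 76 mm high, dark granite top, cream-tiled faces: a long run at the back (950 mm long, 220 deep) and at its left end a short return (200 mm wide) coming 270 mm towards the robot at a right angle. Origin: the inside corner, at worktop height. x points away from the robot; the run's face is x = 0. y points left; the return's face is y = 0.
- jar_wide: Wide glass jar with a steel lid, 72 mm in diameter, 72 mm high, about 0.22 kg, loose, standing in the tray towards its right end. Upright, origin at the centre of its underside, z up. 
- jar_slim: Slimmer glass jar with a steel lid, 60 mm in diameter, 78 mm high (its top is 82 mm above the worktop), about 0.17 kg, loose, standing in the tray towards its left end. Upright, origin at the centre of its underside, z up. 
- shaker: Steel shaker, 34 mm in diameter, 67 mm high, loose, standing in the tray between the jars. Upright, origin at the centre of its underside, z up. 
- mill: Turned wooden pepper mill, 52 mm in diameter, 152 mm high, standing loose on the worktop near the free end of the return, on its right; leave it. Upright, origin at the centre of its underside, z up. 
- crock: White ceramic crock of wooden and steel utensils, 104 mm in diameter, 130 mm high, the utensils reaching to 310 mm, standing near the long run well to the right of the tray; leave it. Upright, origin at the centre of its underside, z up. 
- oil: Green glass oil bottle, 66 mm in diameter, 230 mm high, standing on the worktop well to the right of the tray, in front of the crock; leave it. Upright, origin at the centre of its underside, z up. 
- mug: White mug, 80 mm in diameter, 90 mm high, standing on top of the return; leave it. Upright, origin at the centre of its underside, z up. 
- timer: White kitchen timer, a flat round 64 mm in diameter, 49 mm high, lying to the right of the tray, nearer to the robot; leave it. Upright, origin at the centre of its underside, z up. 
- saucepan: Steel saucepan, 160 mm in diameter, 85 mm high, with a black handle, standing on the glass hob (6 mm high) on the far right; leave it. Upright, origin at the centre of its underside, z up. 

How it is judged:
By the outcome, as a careful person would: the job done as asked, in the order asked, and still so for the second after the job is handed in, with the robot touching nothing.
It also fails if it takes over 48 s, if anything falls off the work surface, if the arm or the gripper's body presses on something with over 40 N, if the wrist force passes 120 N, or if a joint passes its speed limit or range.

ROBOT

A 6-joint arm with a two-finger parallel gripper is mounted at the origin on the work surface. World frame = base frame: x ahead of the robot, y to its left, z up, the work surface at z = 0. Lengths are in m, angles in degrees, forces in N, time in s.
With the tool pointing down it reaches from about 0.35 to 0.85 m from the base axis. Payload 8.1 kg.
Tool frame: the origin (TCP) lies at the very end of the fingers, on their centre line; the grasp point (between the pads) lies env.grip_point_offset behind it (env.grip_point_offset is the distance from the TCP to the grasp point, in m); z points along the fingers, y is the line along which they close (so a half turn about z gives the same grasp; the last joint's range is limited). The gripper opens to 93 mm and grips with 3 to 60 N. Pads are 15 mm wide; open, the fingers measure 128 mm over their backs; the gripper's body (75 mm by 188 mm) begins 65 mm behind the grasp point.
Start: joints at [70.336, 7.471, 85.268, -0, 87.261, -4.893], TCP at [0.153, 0.58, 0.219] pointing down, gripper open.
Joint ranges: [-169.43, 169.43], [-51.17, 129.36], [1.28, 143.12], [-76.62, 256.62], [0, 156.53], [-152.29, 152.29]. Speed limits (degrees/s): [136.94, 136.94, 159.86, 180, 180, 180].

INTERFACE

Orientations are given as [roll, pitch, yaw] about the fixed x, y, z axes, in that order (R = Rz(yaw) Ry(pitch) Rx(roll)).
In Python, from cell import env, imaging, workorder gives the robot as it stands.
- The arm moves only by the tool drive_tool, never from a script. Its argument "motion" is a list of rows, each a list of 3 entries, a list of its own where there are three numbers: the opening, from -1 (shut) to 1 (fully open), then the shift along the tool's x, y, z in units of 0.2 m (1.0 is 0.2 m), then the turn about the tool's z in units of 0.5 rad (1.0 is 0.5 rad). A call has 1 to 12 rows; each row is the pose to reach, as a shift and turn from the pose commanded when the call began, along the tool's axes at that moment; what a row does not reach only later rows make up. A row lasts 1/8 s, in which the tool goes at most 62.5 mm and 10.7 degrees, less where a joint would pass 70% of its speed; a pose out of reach is approached as far as the arm can. A call with a number of a shift or a turn outside -1 to 1 is refused whole. A call with a gripper value outside its range is refused whole. The fingers move at their own pace and stop on an object; "force" is the grip in N (left out, the last holds). Time passes only in rows, so rows that repeat a pose let the fingers close. It gives the time, the measured TCP pose, the force, the opening and the grip force at its end, in the units of the state.
- env.get_state(): the state, without advancing time (a new reading comes with each control period).
- imaging.capture(name): name is "side" or "top"; returns a dict with "img" (480x640x3 uint8, red, green, blue), "z_map" (480x640 float32, m along the optical axis (not along the pixel's ray), 0 where there is no reading), "fx", "fy", "cx", "cy" (pixels), "view" (4x4, takes a point from world to camera coordinates). Camera axes: x right, y down, z forward; pixel columns grow to the right and rows downward; lengths in m; the calibration is good to about 2 mm. A picture is of the moment at which its call begins.
- workorder.job_done(): hands the job in; it is judged then, once.
The state is a dict: "t": time; "joint_pos": joint angles; "joint_velocities": joint speeds; "tau": joint torques, N m; "tcp_pos": TCP position; "eef_rot": TCP orientation; "force": force on the tool from outside, world axes, zero at the start; "moment": the same for the moment, N m; "width": opening from 0.0 (shut) to 1.0 (fully open); "grip_force": force on a finger pad.
Only numpy, scipy, OpenCV 4.12 (cv2) and the standard library are available. Lean on these libraries where they do the work, as an engineer would, in place of code of your own. Each camera call takes 0.05 s, during which the arm holds its last target. There are 200 camera calls.

## Working session

There is one attempt and no reset: what is moved stays moved. The work goes in short steps, Python scripts to look and compute and a tool call to move; the robot and the scene stay as the last step left them, time stands still between calls to the robot, and variables do not carry over. Pictures are saved under pics/ and viewed, at most 10 in all, crops included, and the job is handed in when it is done.

Besides the shell and the picture viewer there is one more tool, called after "Call:" as a command line: name --argument value ..., lists and objects as JSON in quotes. drive_tool: Moves the arm, as the interface text tells. Shifts and turns lie within -1 to 1; 1 stands for 0.2 m of shift or 0.5 rad of turn. Its arguments: {"type":"object","properties":{"motion":{"type":"array"},"force":{"type":"number"}},"required":["motion"]}

```bash
ls; mkdir -p pics; python3 - <<'E'
from cell import env, imaging, workorder
import cv2,numpy as np
s=env.get_state();print(s['t'],s['tcp_pos'],s['eef_rot'],s['width'],env.grip_point_offset)
for n in("top","side"):
    c=imaging.capture(n);cv2.imwrite(f"pics/{n}0.png",c['img'][:,:,::-1]);np.savez(f"{n}0.npz",**c)
    print(n,c['fx'],c['cx'],c['cy'],np.round(c['view'],3).tolist())
E
```

```text
pics
0.0 [0.15277214 0.57963684 0.21759577] [-1.79895570e+02 -7.96017541e-03  1.65226819e+02] 0.9969537297207134 0.0188
top 438.76723130983225 320.4456608811432 238.37948405406343 [[-0.021, -1.0, -0.006, -0.114], [-0.976, 0.022, -0.215, 0.59], [0.215, 0.002, -0.977, 1.073], [0.0, 0.0, 0.0, 1.0]]
side 486.31616595271913 319.2449954664834 232.73437870066257 [[-0.982, -0.189, 0.016, 0.543], [-0.153, 0.738, -0.658, 0.239], [0.112, -0.648, -0.753, 1.113], [0.0, 0.0, 0.0, 1.0]]
```

View pics/top0.png

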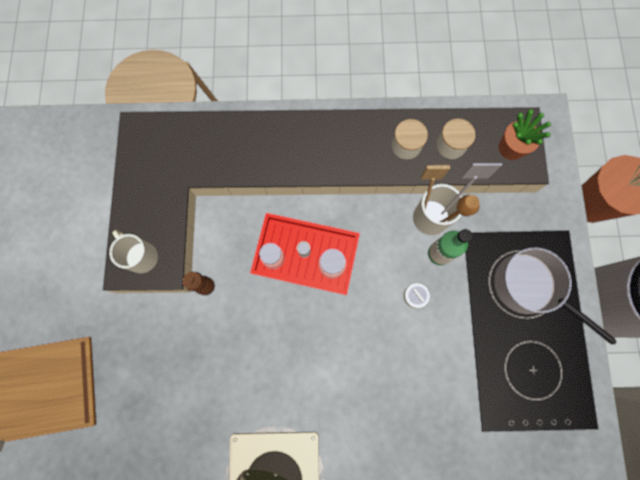

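View pics/side0.png

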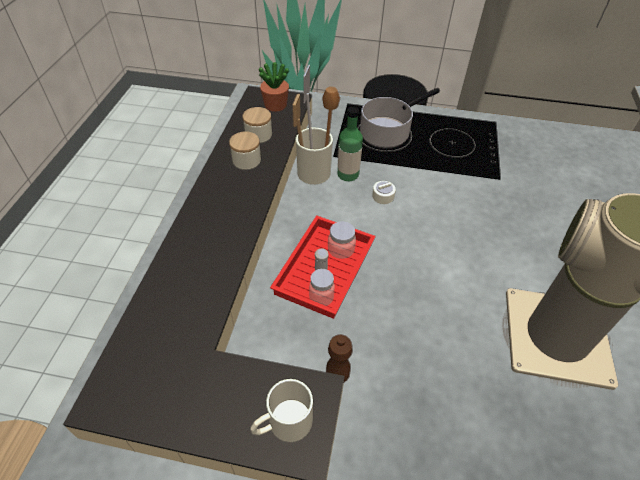

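The top view shows the tray with its corners near (267,215), (358,234), (347,292) and (251,273). The ledge's inside corner is at about (190,190), the mill at (200,285) and the timer at (417,295). The side view agrees, and the arm is out of both frames.

```bash
cat > h.py <<'E'
import numpy as np,cv2
def cloud(c):
    v,u=np.mgrid[0:480,0:640]; z=c['z_map'].astype(float)
    p=np.stack([(u-c['cx'])/c['fx']*z,(v-c['cy'])/c['fy']*z,z,np.ones_like(z)],-1)
    return (p@np.linalg.inv(c['view']).T)[...,:3]
def tray(c):
    P=cloud(c);h=cv2.cvtColor(c['img'],cv2.COLOR_RGB2HSV)
    m=((h[...,0]<6)|(h[...,0]>174))&(h[...,1]>180)&(h[...,2]>90)&(P[...,2]>.022)&(P[...,2]<.045)&(P[...,0]>.2)
    n,l,s,_=cv2.connectedComponentsWithStats(m.astype(np.uint8)); m=P[...,2]*0+ (l==0)==0
    k=1+np.argmax(s[1:,4]); q=P[l==k]
    (cx,cy),(a,b),an=cv2.minAreaRect((q[:,:2]*1000).astype(np.float32))
    while a>b or not -45<an<=45:
        an-=90*np.sign(an if abs(an)>45 else 1); a,b=b,a
        if abs(an)<=45: break
    return cx,cy,a,b,an,np.median(q[:,2]),len(q)
E
python3 - <<'E'
from h import *
for n in("top","side"):
    c=np.load(n+"0.npz");P=cloud(c);print(n,tray(c))
    Z=P[...,2]
    print('table z',np.median(Z[300:320,240:300]) if n=='top' else np.median(Z[260:300,420:480]))
    if n=='top':
        # ledge top: near edge per column / right edge per row
        L=(abs(Z-.076)<.008)
        print('ledge z',np.median(Z[130:170,150:350]))
        a=[];b=[]
        for u in range(215,400,6):
            r=np.where(L[120:215,u])[0]+120; a.append(P[r.max(),u])
        for v in range(205,265,4):
            r=np.where(L[v,110:215])[0]+110; b.append(P[v,r.max()])
        a=np.array(a);b=np.array(b)
        print('run x=f(y)',np.polyfit(a[:,1],a[:,0],1),a[:3].round(4),'ret y=f(x)',np.polyfit(b[:,0],b[:,1],1),b[:3].round(4))
        for nm,(u,v) in dict(mill=(194,281),wide=(332,262),slim=(271,254),shaker=(304,247),timer=(417,295)).items(): print(nm,P[v,u].round(3))
    else:
        for nm,(u,v) in dict(mill=(340,342),wide=(343,232),slim=(322,280),shaker=(321,255)).items(): print(nm,P[v,u].round(3))
c=np.load("top0.npz")['img'][180:310,170:370,::-1];cv2.imwrite("pics/crop0.png",cv2.resize(c,None,fx=4,fy=4,interpolation=cv2.INTER_CUBIC))
E
```

```text
top (557.0086669921875, -84.42697143554688, 162.06350708007812, 252.46835327148438, np.float64(-13.694732666015625), np.float64(0.034404168898862), 602)
table z 0.0002066926216561793
ledge z 0.07637922687748577
run x=f(y) [0.01042949 0.7286478 ] [[0.7292 0.1482 0.0766]
 [0.7304 0.1335 0.0721]
 [0.7296 0.1173 0.0735]] ret y=f(x) [-0.00498384  0.22466821] [[0.6828 0.2212 0.0722]
 [0.671  0.2223 0.0755]
 [0.6616 0.2209 0.0703]]
mill [0.475 0.177 0.134]
wide [ 0.523 -0.154  0.074]
slim [ 0.546 -0.     0.08 ]
shaker [ 0.564 -0.084  0.07 ]
timer [ 0.438 -0.37   0.047]
side (556.387451171875, -83.82183837890625, 169.35037231445312, 262.3876037597656, np.float64(-13.45562744140625), np.float64(0.035786613313216864), 1204)
table z 0.0017781547040875423
mill [0.479 0.192 0.149]
wide [ 0.523 -0.151  0.075]
slim [0.546 0.011 0.086]
shaker [ 0.564 -0.07   0.073]
```

View pics/crop0.png

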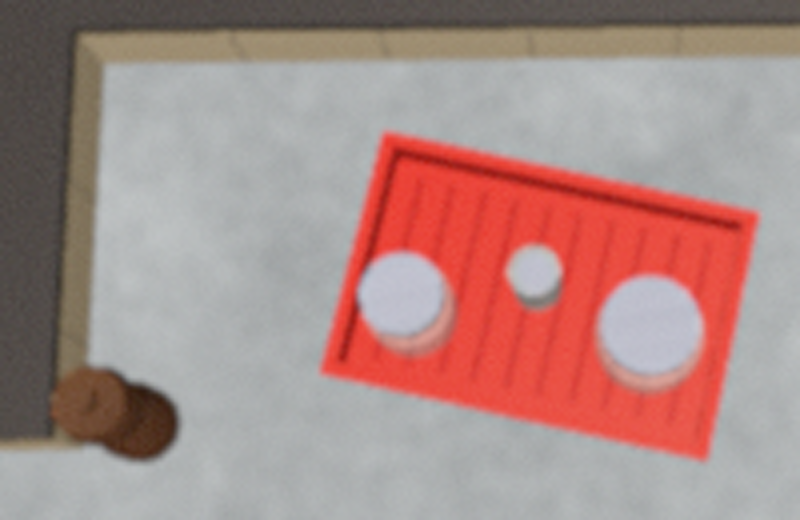

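Call:
drive_tool --motion '[[1,[-0.7,-0.98,0],-0.5],[1,[-0.7,-0.98,0],-0.5],[1,[-0.7,-0.98,0],-0.5],[1,[-0.7,-0.98,0],-0.5],[1,[-0.7,-0.98,0],-0.5],[1,[-0.7,-0.98,0],-0.5]]'

```text
t: 0.85
tcp_pos: [0.2384, 0.3553, 0.2187]
eef_rot: [180.0, -0.0, 179.5]
force: [-0.1, 0.3, 0.3]
width: 0.999
grip_force: 0.0
```

Call:
drive_tool --motion '[[1,[-0.4,-1,0],0],[1,[-0.4,-1,0],0],[1,[-0.4,-1,0],0],[1,[-0.4,-1,0],0],[1,[-0.4,-1,0],0]]'

```text
t: 1.48
tcp_pos: [0.3174, 0.154, 0.2187]
eef_rot: [180.0, -0.0, 179.4]
force: [-0.4, -0.3, -0.2]
width: 0.999
grip_force: 0.0
```

Call:
drive_tool --motion '[[1,[-0.48,-1,0.3],0],[1,[-0.48,-1,0.3],0],[1,[-0.48,-1,0.3],0],[1,[-0.48,-1,0.3],0],[1,[-0.48,-1,0.3],0]]'

```text
t: 2.1
tcp_pos: [0.4116, -0.0465, 0.1572]
eef_rot: [179.9, -0.2, 179.5]
force: [-0.1, -0.7, -0.0]
width: 1.001
grip_force: 0.0
```

Call:
drive_tool --motion '[[1,[0,-0.2,0.2],0],[1,[0,-0.2,0.45],0],[1,[0,-0.2,0.6],0],[1,[0,-0.2,0.7],0],[1,[0,-0.2,0.7],0]]'

```text
t: 2.72
tcp_pos: [0.4099, -0.0838, 0.0172]
eef_rot: [179.9, -0.2, 179.7]
force: [0.2, 0.2, 0.4]
width: 0.999
grip_force: 0.0
```

```bash
python3 - <<'E'
from cell import env, imaging
from h import *
c=imaging.capture("side");cv2.imwrite("pics/side1.png",c['img'][:,:,::-1])
s=env.get_state();print(s['tcp_pos'],s['force'])
c=np.load("top0.npz");P=cloud(c);Z=P[...,2]
# ledge faces
m=np.zeros(Z.shape,bool);m[180:200,215:400]=1;q=P[m&(Z>.02)&(Z<.06)];print('run face',len(q),np.polyfit(q[:,1],q[:,0],1))
m=np.zeros(Z.shape,bool);m[200:265,180:200]=1;q=P[m&(Z>.02)&(Z<.06)];print('ret face',len(q),np.polyfit(q[:,0],q[:,1],1),np.percentile(q[:,1],[10,90]))
E
```

```text
[ 0.410901   -0.08449445  0.01854614] [0.0527467  0.40524553 0.07350871]
run face 864 [0.01223069 0.72896097]
ret face 301 [-0.01276758  0.22970805] [0.22064228 0.22304737]
```

View pics/side1.png

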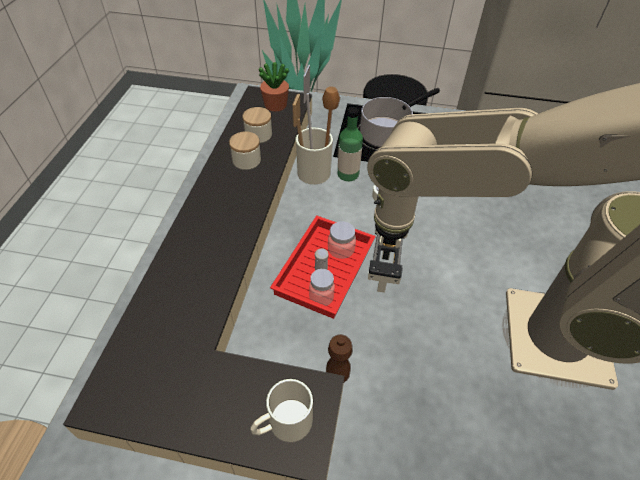

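The fingers are down on the near side of the tray (pixel 385,275), clear of everything, so I'm starting the push toward the run.

Call:
drive_tool --motion '[[1,[-0.02,0,0],0],[1,[-0.05,0,0],0.005],[1,[-0.08,0,0],0.005],[1,[-0.11,0,0],0.005],[1,[-0.14,0,0],0.005],[1,[-0.17,0,0],0.005],[1,[-0.2,0,0],0.005],[1,[-0.23,0,0],0.005],[1,[-0.26,0,0],0.005],[1,[-0.29,0,0],0.005],[1,[-0.32,0,0],0.005],[1,[-0.34,0,0],0.005]]'

```text
t: 4.28
tcp_pos: [0.4777, -0.0874, 0.0182]
eef_rot: [-180.0, -0.2, 179.4]
force: [-7.6, -1.8, 4.5]
width: 0.999
grip_force: 3.8
```

```bash
python3 - <<'E'
from cell import env, imaging
from h import *
c=imaging.capture("side");print(tray(c))
s=env.get_state();print(s['tcp_pos'],s['force'])
E
```

```text
(583.0153198242188, -73.27134704589844, 168.1988067626953, 259.932373046875, np.float64(-8.126960754394531), np.float64(0.03585789546251489), 934)
[ 0.47824711 -0.08741399  0.01825409] [-6.09996874 -1.37871124  2.16863771]
```

Call:
drive_tool --motion '[[1,[-0.02,0,0],0],[1,[-0.05,0,0],0],[1,[-0.08,0,0],0],[1,[-0.11,0,0],0],[1,[-0.14,0,0],0],[1,[-0.17,0,0],0],[1,[-0.2,0,0],0],[1,[-0.23,0,0],0],[1,[-0.26,0,0],0],[1,[-0.28,0,0],0]]'

```text
t: 5.58
tcp_pos: [0.5331, -0.0874, 0.018]
eef_rot: [180.0, -0.3, 179.4]
force: [-11.3, -0.5, 8.7]
width: 0.999
grip_force: 5.7
```

```bash
python3 - <<'E'
from cell import env, imaging
from h import *
c=imaging.capture("side");print(tray(c));cv2.imwrite("pics/side2.png",c['img'][:,:,::-1])
s=env.get_state();print(s['tcp_pos'],s['force'])
E
```

```text
(627.8916625976562, -63.506988525390625, 168.3727264404297, 261.48480224609375, np.float64(-0.3552398681640625), np.float64(0.0358754555273163), 951)
[ 0.53368863 -0.087375    0.01805485] [-7.69715691 -0.51492691  3.84289464]
```

Call:
drive_tool --motion '[[1,[-0.02,0,0],0],[1,[-0.05,0,0],0],[1,[-0.065,0,0],0],[1,[-0.065,0,0],0],[1,[0,0,0],0],[1,[0.15,0,0],0],[1,[0.15,0,-0.3],0],[1,[0.15,0,-0.6],0],[1,[0.15,0,-0.6],0],[1,[0.15,0,-0.6],0]]'

```text
t: 6.88
tcp_pos: [0.5047, -0.0872, 0.1384]
eef_rot: [-180.0, 0.0, 179.4]
force: [-0.2, -0.8, -0.8]
width: 1.0
grip_force: 0.0
```

```bash
python3 - <<'E'
from cell import env, imaging
from h import *
for n in("side","top"):
    c=imaging.capture(n);print(tray(c))
    cv2.imwrite(f"pics/{n}3.png",c['img'][:,:,::-1])
s=env.get_state();print(s['tcp_pos'],s['force'])
E
```

```text
(641.6245727539062, -61.79475402832031, 168.3083953857422, 263.3147277832031, np.float64(-0.5367202758789062), np.float64(0.03576857289288993), 1081)
(719.8033447265625, -109.58985900878906, 39.058929443359375, 172.24085998535156, np.float64(-13.218841552734375), np.float64(0.034362693248017884), 263)
[ 0.50358843 -0.08687157  0.13673485] [ 0.45652478  0.05425284 -0.35885394]
```

View pics/side3.png

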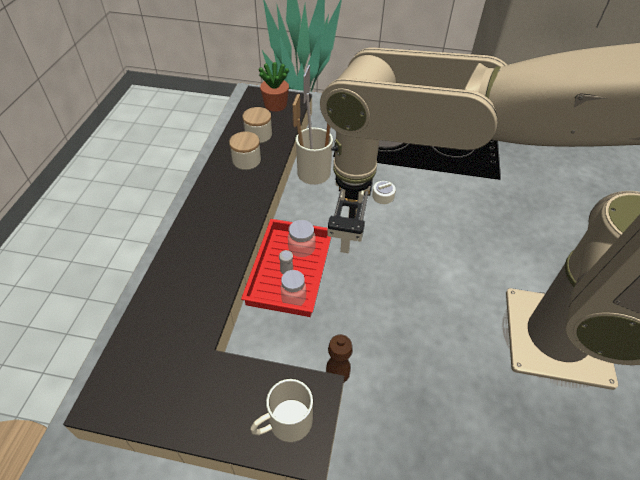

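The tray is now square to the run: its corners are near (277,222), (330,233), (313,312) and (243,303). All the items are standing and the hand is clear. Next I turn the hand for the push from the right end.

Call:
drive_tool --motion '[[1,[-0.2,-0.35,0],1],[1,[-0.2,-0.7,0],1],[1,[-0.2,-0.7,0],1],[1,[-0.2,-0.7,0],1]]'

```text
t: 7.48
tcp_pos: [0.5422, -0.2287, 0.1362]
eef_rot: [-180.0, -0.2, 150.6]
force: [0.7, 0.4, 1.0]
width: 0.997
grip_force: 0.0
```

Call:
drive_tool --motion '[[1,[0,0,0],1],[1,[0,0,0],1],[1,[0,0,0],1],[1,[0,0,0],1]]'

```text
t: 7.98
tcp_pos: [0.5429, -0.2259, 0.1374]
eef_rot: [-180.0, -0.1, 122.3]
force: [-0.4, 0.2, 0.5]
width: 0.997
grip_force: 0.0
```

Call:
drive_tool --motion '[[1,[0,0,0],1],[1,[0,0,0],1],[1,[0,0,0],1],[1,[0,0,0],1]]'

```text
t: 8.48
tcp_pos: [0.5432, -0.2267, 0.138]
eef_rot: [-180.0, -0.0, 93.8]
force: [0.9, -0.9, -0.9]
width: 0.996
grip_force: 0.0
```

Call:
drive_tool --motion '[[1,[0,0,0],0.15],[1,[0,0,0],0.15],[1,[0,0,0],0.15]]'

```text
t: 8.85
tcp_pos: [0.5434, -0.2273, 0.1385]
eef_rot: [-180.0, -0.0, 89.4]
force: [0.5, -0.6, -0.5]
width: 1.001
grip_force: 0.0
```

Call:
drive_tool --motion '[[1,[0,0.25,0],0],[1,[0,0.46,0],0],[1,[0,0.46,0.2],0],[1,[0,0.46,0.4],0],[1,[0,0.46,0.6],0],[1,[0,0.46,0.6],0]]'

```text
t: 9.6
tcp_pos: [0.632, -0.2273, 0.014]
eef_rot: [-179.6, -0.2, 89.3]
force: [-0.3, 0.2, 0.7]
width: 1.003
grip_force: 0.0
```

Call:
drive_tool --motion '[[1,[0.03,0,0],0],[1,[0.06,0,0],0],[1,[0.09,0,0],0],[1,[0.12,0,0],0],[1,[0.15,0,0],0],[1,[0.18,0,0],0],[1,[0.21,0,0],0],[1,[0.24,0,0],0],[1,[0.27,0,0],0],[1,[0.3,0,0],0],[1,[0.33,0,0],0],[1,[0.36,0,0],0]]'

```text
t: 11.1
tcp_pos: [0.6369, -0.1581, 0.0194]
eef_rot: [179.9, 0.1, 89.2]
force: [1.2, -7.0, 2.0]
width: 1.003
grip_force: 3.0
```

```bash
python3 - <<'E'
from cell import env, imaging
from h import *
c=imaging.capture("side");print(tray(c));cv2.imwrite("pics/side4.png",c['img'][:,:,::-1])
s=env.get_state();print(s['tcp_pos'],s['force'])
E
```

```text
(643.0377197265625, -19.537384033203125, 168.6886749267578, 262.49639892578125, np.float64(-0.9003448486328125), np.float64(0.03590868944882358), 1270)
[ 0.63691329 -0.15732834  0.0193436 ] [-0.67054494 -4.06525936  1.64661103]
```

View pics/side4.png

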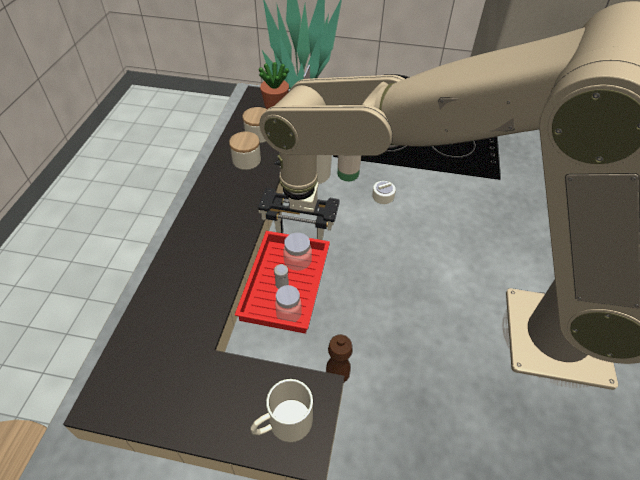

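The fingers are pushing the right end squarely (fingertips near (300,232)), and all items are standing. I continue left.

Call:
drive_tool --motion '[[1,[0.03,0,0],0],[1,[0.065,0,0],0],[1,[0.1,0,0],0],[1,[0.135,0,0],0],[1,[0.17,0,0],0],[1,[0.205,0,0],0],[1,[0.24,0,0],0],[1,[0.275,0,0],0],[1,[0.31,0,0],0],[1,[0.345,0,0],0],[1,[0.38,0,0],0],[1,[0.4,0,0],0]]'

```text
t: 12.65
tcp_pos: [0.6381, -0.078, 0.0193]
eef_rot: [179.9, 0.1, 89.2]
force: [0.3, -5.7, 2.8]
width: 1.004
grip_force: 3.3
```

Call:
drive_tool --motion '[[1,[0.02,0,0],0],[1,[0.04,0,0],0],[1,[0.06,0,0],0],[1,[0.08,0,0],0],[1,[0.1,0,0],0],[1,[0.11,0,0],0],[1,[0.11,0,0],0]]'

```text
t: 13.52
tcp_pos: [0.6385, -0.0559, 0.0193]
eef_rot: [179.9, 0.1, 89.2]
force: [0.5, -5.3, 2.9]
width: 0.998
grip_force: 2.6
```

```bash
python3 - <<'E'
from cell import env, imaging
from h import *
c=imaging.capture("side");print(tray(c))
s=env.get_state();print(s['tcp_pos'],s['force'])
E
```

```text
(721.3204345703125, 71.49238586425781, 59.06462478637695, 253.29270935058594, np.float64(-12.609794616699219), np.float64(0.035652126008297036), 640)
[ 0.63848214 -0.05591221  0.01935774] [-0.19704235 -5.00694212  2.65541093]
```

Call:
drive_tool --motion '[[1,[0.01,0,0],0],[1,[0.02,0,0],0],[1,[0.03,0,0],0],[1,[0.04,0,0],0],[1,[0.045,0,0],0]]'

```text
t: 14.2
tcp_pos: [0.6386, -0.0472, 0.0194]
eef_rot: [179.9, 0.1, 89.1]
force: [-0.4, -6.7, 2.8]
width: 1.003
grip_force: 3.4
```

Call:
drive_tool --motion '[[1,[0.005,0,0],0],[1,[0.01,0,0],0],[1,[0.01,0,0],0]]'

```text
t: 14.58
tcp_pos: [0.6387, -0.047, 0.0194]
eef_rot: [179.9, 0.2, 89.1]
force: [0.5, -13.4, 2.7]
width: 0.999
grip_force: 6.6
```

Call:
drive_tool --motion '[[1,[0.005,0,0],0],[1,[0.005,0,0],0],[1,[0,0,0],0],[1,[-0.07,0,0],0],[1,[-0.15,0,0],0],[1,[-0.15,0,-0.3],0],[1,[-0.15,0,-0.6],0],[1,[-0.15,0,-0.6],0],[1,[-0.15,0,-0.6],0]]'

```text
t: 15.7
tcp_pos: [0.6377, -0.0743, 0.1386]
eef_rot: [180.0, -0.0, 89.2]
force: [-0.2, 0.2, -1.1]
width: 1.001
grip_force: 0.0
```

```bash
python3 - <<'E'
from cell import env, imaging
from h import *
c=imaging.capture("side");print(tray(c));cv2.imwrite("pics/side5.png",cv2.resize(c['img'][200:440,180:420,::-1],None,fx=2.5,fy=2.5))
s=env.get_state();print(s['tcp_pos'],s['force'])
E
```

```text
(721.58984375, 76.06790161132812, 59.45332336425781, 242.1999969482422, np.float64(-13.575675964355469), np.float64(0.03536227638266409), 617)
[ 0.63680207 -0.07406102  0.1371762 ] [-0.21654495 -0.51274106 -0.4730177 ]
```

View pics/side5.png

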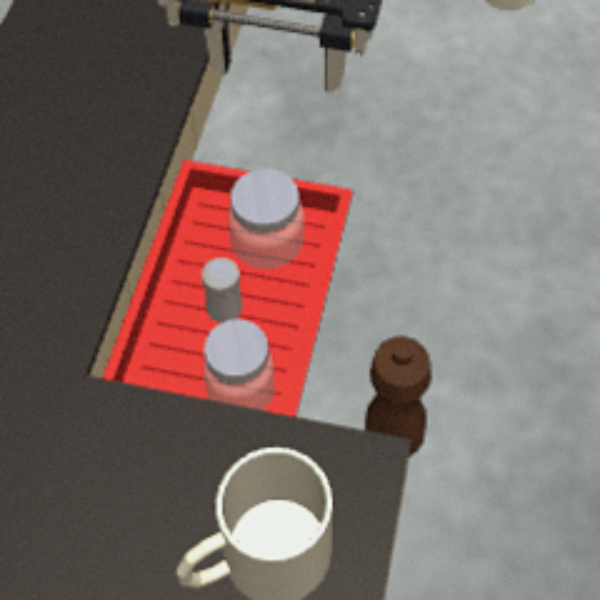

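Viewed in the crop, the tray's left end is at the return, with its far-left corner at (105,378). The jars and shaker are standing and the mill is untouched. Next is the final squaring push from the near side.

Call:
drive_tool --motion '[[1,[0,-0.3,0],-1],[1,[0.25,-0.64,0],-1],[1,[0.54,-0.64,0],-1],[1,[0.54,-0.64,0],-1],[1,[0.54,-0.64,0],-1]]'

```text
t: 16.38
tcp_pos: [0.5105, 0.0363, 0.1374]
eef_rot: [-179.9, -0.0, 117.9]
force: [1.8, -0.6, 0.5]
width: 0.999
grip_force: 0.0
```

Call:
drive_tool --motion '[[1,[0,0,0],-1],[1,[0,0,0],-1],[1,[0,0,0],-1],[1,[0,0,0],-1]]'

```text
t: 16.88
tcp_pos: [0.5115, 0.0345, 0.1379]
eef_rot: [-179.9, -0.0, 146.3]
force: [0.3, 0.1, -0.7]
width: 1.004
grip_force: 0.0
```

Call:
drive_tool --motion '[[1,[0,0,0],-1],[1,[0,0,0],-1],[1,[0,0,0],-1],[1,[0,0,0],-1]]'

```text
t: 17.38
tcp_pos: [0.5114, 0.0351, 0.1383]
eef_rot: [-180.0, -0.0, 174.8]
force: [0.3, 1.1, 0.0]
width: 1.001
grip_force: 0.0
```

Call:
drive_tool --motion '[[1,[0,0,0],-0.15],[1,[0,0,0],-0.15],[1,[0,0,0],-0.15]]'

```text
t: 17.75
tcp_pos: [0.5113, 0.0357, 0.1385]
eef_rot: [-180.0, -0.0, 179.2]
force: [-0.5, -0.1, -0.4]
width: 1.0
grip_force: 0.0
```

Call:
drive_tool --motion '[[1,[0,0,0.2],0],[1,[0,0,0.4],0],[1,[0,0,0.6],0],[1,[0,0,0.6],0],[1,[-0.04,0,0.6],0],[1,[-0.08,0,0.6],0],[1,[-0.12,0,0.6],0],[1,[-0.15,0,0.6],0],[1,[-0.17,0,0.6],0],[1,[-0.17,0,0.6],0]]'

```text
t: 19.0
tcp_pos: [0.5454, 0.0355, 0.0186]
eef_rot: [-180.0, -0.0, 179.4]
force: [0.6, 0.2, -0.7]
width: 0.999
grip_force: 0.0
```

Call:
drive_tool --motion '[[1,[-0.01,0,0],0],[1,[-0.02,0,0],0],[1,[-0.03,0,0],0],[1,[-0.035,0,0],0]]'

```text
t: 19.5
tcp_pos: [0.5497, 0.0353, 0.0184]
eef_rot: [-180.0, -0.3, 179.4]
force: [-16.4, -2.3, 15.2]
width: 1.0
grip_force: 8.5
```

Call:
drive_tool --motion '[[1,[-0.005,0,0],0],[1,[-0.005,0,0],0],[1,[-0.005,0,0],0]]'

```text
t: 19.88
tcp_pos: [0.5497, 0.0353, 0.0183]
eef_rot: [-180.0, -0.4, 179.4]
force: [-19.5, -1.0, 16.5]
width: 1.003
grip_force: 9.4
```

Call:
drive_tool --motion '[[1,[-0.005,0,0],0],[1,[-0.005,0,0],0],[1,[-0.005,0,0],0]]'

```text
t: 20.25
tcp_pos: [0.5498, 0.0353, 0.0182]
eef_rot: [-180.0, -0.5, 179.4]
force: [-22.3, -1.8, 20.7]
width: 0.999
grip_force: 11.7
```

Call:
drive_tool --motion '[[1,[0.01,0,0],0],[1,[0.08,0,0],0],[1,[0.2,0,0],0],[1,[0.2,0,-0.3],0],[1,[0.3,-0.2,-0.6],0],[1,[0.6,-0.5,-0.7],0],[1,[0.8,-0.7,-0.7],0],[1,[0.8,-0.7,-0.7],0],[1,[0.8,-0.7,-0.7],0]]'

```text
t: 21.38
tcp_pos: [0.3924, -0.1041, 0.1593]
eef_rot: [-180.0, 0.1, 179.2]
force: [-0.8, -0.4, -0.2]
width: 0.999
grip_force: 0.0
```

```bash
python3 - <<'E'
from cell import env, imaging
from h import *
s=env.get_state();print(s['tcp_pos'],s['force'])
for n,sl in(("top",(slice(150,310),slice(150,390))),("side",(slice(200,400),slice(180,420)))):
    c=imaging.capture(n);np.savez(n+"6.npz",**c);print(tray(c))
    cv2.imwrite(f"pics/{n}6.png",cv2.resize(c['img'][sl][:,:,::-1],None,fx=3,fy=3,interpolation=cv2.INTER_CUBIC))
E
```

```text
[ 0.39244089 -0.10412777  0.15927339] [-0.76795137 -0.35640773 -0.24438557]
(645.5010986328125, 92.2843017578125, 165.86390686035156, 255.78981018066406, np.float64(-0.5781784057617188), np.float64(0.03445703609678463), 946)
(722.4365234375, 76.77255249023438, 60.510929107666016, 241.1280517578125, np.float64(-13.543342590332031), np.float64(0.03523632625774853), 623)
```

View pics/top6.png

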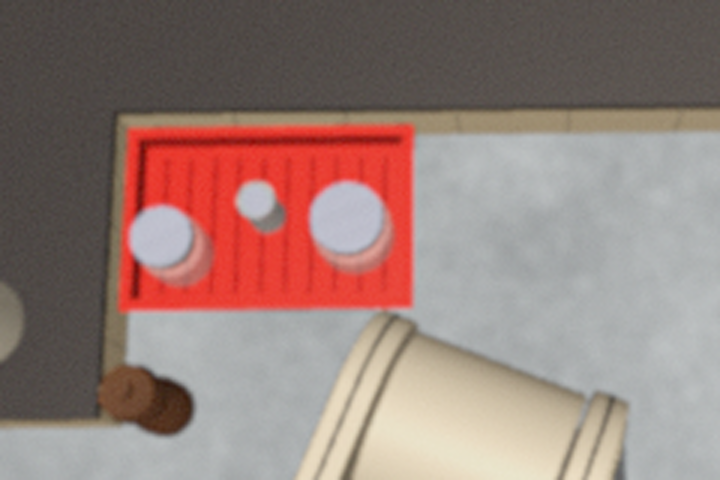

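View pics/side6.png

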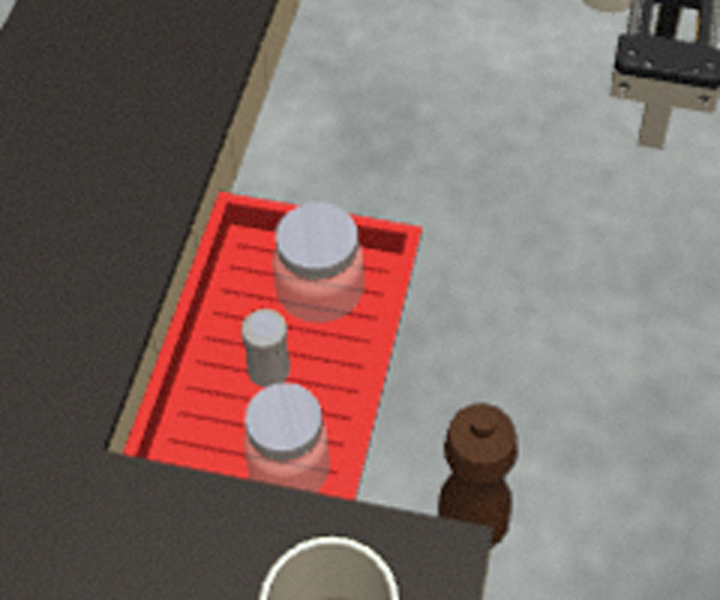

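The views show the tray flush in the corner (top crop corners (127,127) and (412,307)). Its measured centre and yaw match the home pose to about 1 mm and 0.2°. The items are standing and the hand is clear, so I'm handing in.

```bash
python3 -c "
from cell import workorder
print(workorder.job_done())"
```

```text
the job is handed in; nothing more can be done
None
```

I pushed the tray into the inside corner, flush with the run and the return to within about 1 mm by camera, with the jars and shaker standing and the hand clear; the job is handed in at about 21 s, but it returned no verdict.

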